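Load a jaw insert under the retaining block's overhang

ROBOT

A 7-joint arm with a two-finger parallel gripper is mounted at the origin on the work surface. World frame = base frame: x ahead of the robot, y to its left, z up, the work surface at z = 0. Lengths are in m, angles in degrees, forces in N, time in s.
With the tool pointing down it reaches from about 0.35 to 0.775 m from the base axis. Payload 3.1 kg.
Tool frame: the origin (TCP) lies on the centre line of the jaws, within the pads' length; the fingertips stand 17 mm ahead of it and the grasp point (between the pads) lies 2 mm behind it (robot.tip_reach is the distance from the TCP to the fingertips, in m); z points along the fingers, y is the line along which they close (so a half turn about z gives the same grasp; the last joint's range is limited). The gripper opens to 85 mm and grips with 20 to 120 N. Pads are 22 mm wide; open, the fingers measure 114 mm over their backs; the gripper's body (76 mm by 85 mm) begins 54 mm behind the grasp point. The pads swing forward as they close: fully open they stand 13 mm farther back than shut.
Start: joints at [71.35, 17.813, 0.802, 86.603, -0.252, 75.585, -1.558], TCP at [0.154, -0.528, 0.248] pointing down, gripper open.
Joint ranges: [-154.91, 154.91], [-16.99, 109.72], [-72.82, 74.43], [7.12, 147.25], [-82.49, 262.49], [11.32, 116.49], [-174.64, 174.64]. Speed limits (degrees/s): [159.86, 159.86, 180, 180, 180, 180, 180].

INTERFACE

Orientations are given as [roll, pitch, yaw] about the fixed x, y, z axes, in that order (R = Rz(yaw) Ry(pitch) Rx(roll)).
In Python, from station import robot, fingers, vision, workorder, recognise gives the robot as it stands. Calls block until the motion is done:
- robot.move_to(position, orientation): joint-space move of the TCP to a pose.
- robot.line_to(position, orientation=None, velocity=0.15, f_stop=None): straight line of the TCP; orientation=None keeps the orientation; velocity is the mean speed in m/s. With f_stop (N) it stops when the force on the tool has changed by that much, and returns True; else False.
- robot.move_j(angles): joint-space move.
- fingers.gripper_to(opening, force=None): opening from 0.0 (shut) to 1.0 (fully open); force is the grip in N (None keeps the last); returns when the fingers have stopped.
- robot.pause(seconds).
- robot.inverse_kinematics(position, orientation): joint angles nearest the present ones, or None.
- vision.grab_frame(name): name is "scene" or "side" or "wrist"; returns the picture (480x640x3 uint8, red, green, blue); there is no depth.
- vision.calibration(name): a dict with "mtx" (3x3 intrinsics, pixels), "k1" (the pictures are not rectified: a ray, as slopes to the right and down, at radius r is drawn at 1 + k1 r^2 times it, then the intrinsics apply), "extrinsics" (4x4, takes a point from world to camera coordinates); the wrist camera has in their place "T_tool_cam" (4x4, takes a point from camera to tool coordinates, whose origin is the TCP and whose axes are the flange's). Camera axes: x right, y up, looking along -z (the intrinsics and any distortion apply to the point x, -y, -z); pixel columns grow to the right and rows downward; lengths in m; the calibration is good to about 2 mm. A picture is of the moment at which its call begins: read the wrist's pose just before it. calibration takes no time and is no camera call.
A pose or a line that the arm cannot do raises robot.PlanningError and nothing moves.
- workorder.close_job(): hands the job in; it is judged then, once.
Trained networks look in the newest picture that a camera, given by its name, has taken for a name from the list of things; names that differ only in an ending like _2 or _b are one class to them, and where a whole thing is asked for, a point or a joint stands for the part that bears it (a point fixed in the world has none). Each returns a list of dicts, best first, with "p" (0 to 1); they miss things now and then, are a little off and sometimes report something else, mostly with a low value. They report only what shows in the picture. A call takes as long as a camera call. They do not tell look-alikes from the thing itself.
- recognise(label, camera): "rect" ([centre column, centre row, width, height] in pixels, round what is visible of it).
Readings, each from a call of its own:
- robot.current_time_s(): time.
- robot.current_joint_positions(): joint angles.
- robot.current_dq(): joint speeds.
- robot.current_joint_torque(): joint torques, N m.
- robot.current_tool_pos(): TCP position.
- robot.current_eef_rot(): TCP orientation.
- robot.current_contact_force(): force on the tool from outside, world axes, zero at the start.
- robot.current_torque(): the same for the moment, N m.
- robot.current_finger_gap(): opening from 0.0 (shut) to 1.0 (fully open).
- robot.current_gripper_force(): force on a finger pad.
Only numpy, scipy, OpenCV 4.12 (cv2) and the standard library are available. Lean on these libraries where they do the work, as an engineer would, in place of code of your own. Each camera call takes 0.05 s, during which the arm holds its last target. There are 200 camera calls.

TASK

Load the loose steel jaw insert into the retaining block of the bench fixture: set it on the block's runway with its toe towards the overhang, slide it sideways under the overhang and against the sprung pusher until its heel clears the sill, then let it down flat into the pocket, where the pusher holds it against the sill, and let go. Go gently: never let the insert bear on the fixture with more than 25 newtons, and leave the other things on the bench where they are.

Things in the scene. Friction and masses are not known exactly. Their poses are not given: they have to be found in the camera images.
- insert: loose steel jaw insert, about 0.2 kg: flat plate 70 (x) by 44 (y) by 10 (z) mm with one upright grip tab on top. Origin: centre of the plate's underside; z up; +x towards the toe (the bare end that goes under the overhang), the heel is the end at -x. Starts flat on the bench, tab up.
- tab (a point): the insert's grip tab, 24 mm along the insert's x, 16 mm thick along its y, rising 55 mm from the plate (top 65 mm above the plate's underside). This point is on its axis, 48 mm above the underside, at insert x = -21 mm.
- fixture: fixed dark steel base plate 300 (x) by 100 (y) by 12 (z) mm carrying a 76 mm wide aluminium retaining block on its centre line. Origin: centre of its underside; +x: the way the insert slides home. The block is clamped on slots: it stands s = -16 to +16 mm along x from its middle setting, differently each time; s is NOT reported: feel for it. It does not slip in use.
- sill_mid (a point): where the sill would be at s = 0 (really s further along fixture x), 23.5 mm above the bench: the flat runway, at this height, comes from 125 mm before the sill and ends there in a square 3.5 mm step down to the pocket floor (20 mm above the bench). Loaded, the insert's heel end stands against this step and its origin is 35 mm past the sill.
- roof_mid (a point): where the front lower edge of the overhang would be at s = 0: 34 mm past the sill, 37 mm above the bench. The overhang runs 64 mm on from here along +x, is 8 mm thick (top 45 mm above the bench) and open towards the runway; a back wall closes the pocket 88 mm past the sill.
- cheeks_mid (a point): where the side cheeks would begin at s = 0: 15 mm before the sill. Their inner faces stand 24.5 mm each side of the centre line; tops 30 mm above the bench (37 mm under the overhang). Flared lead-ins of the same height widen towards -x to about 32 mm each side, 38 mm before the sill.
- pusher_mid (a point): where the face of the sprung, slippery plastic pusher (30 mm wide, in the pocket under the overhang) would be, free, at s = 0: 67 mm past the sill, so the toe meets it 3 mm before the heel clears the sill. It pushes back with 1.8 N at first, 0.6 N more per mm; has a hard end after 7 mm (heel 4 mm past the sill).
- spray_can: bystander: upright spray can, 58 mm wide, 150 mm tall; origin at the centre of its underside
- wrench: bystander: wrench lying on the bench, about 180 mm long along its x; origin on its underside
- parts_bin: bystander: open black parts bin 120 by 100 by 50 mm; origin at the centre of its underside
- glue_jar: bystander: small jar, 50 mm wide, 70 mm tall; origin at the centre of its underside
Not all that is in view belongs to the job. What is shaped like the insert but blue is not meant.

How it is judged:
By the outcome, as a careful person would: the job done as asked, in the order asked, and still so for the second after the job is handed in, with the robot touching nothing.
It also fails if it takes over 72 s, if anything falls off the work surface, if the arm or the gripper's body presses on something with over 40 N, if the wrist force passes 120 N, or if a joint passes its speed limit or range.

## Working session

There is one attempt and no reset: what is moved stays moved. The work goes in short steps, each a Python script; the robot and the scene stay as the last script left them, time stands still between calls to the robot, and variables do not carry over. Pictures are saved under pics/ and viewed, at most 10 in all, crops included, and the job is handed in when it is done.

```bash
ls; mkdir -p pics; cat > h.py <<'E'
import numpy as np, cv2
from station import robot, fingers, vision, workorder, recognise
def save(n,im): cv2.imwrite('pics/'+n+'.png',cv2.cvtColor(im,cv2.COLOR_RGB2BGR))
def cam(name):
    c=vision.calibration(name); K=np.array(c['mtx']); k1=c['k1']; 
    return K,k1,np.array(c['extrinsics']) if 'extrinsics' in c else np.array(c['T_tool_cam'])
def proj(P,K,k1,E):
    P=np.atleast_2d(P); c=P@E[:3,:3].T+E[:3,3]
    x=c[:,0]/-c[:,2]; y=-c[:,1]/-c[:,2]; s=1+k1*(x*x+y*y)
    return np.c_[K[0,0]*x*s+K[0,2],K[1,1]*y*s+K[1,2]]
def ray(uv,K,k1,E):
    u=cv2.undistortPoints(np.array([[uv]],float),K,np.array([k1,0,0,0,0.]))[0,0]
    d=E[:3,:3].T@np.array([u[0],-u[1],-1]); o=-E[:3,:3].T@E[:3,3]; return o,d
def atz(uv,z,K,k1,E):
    o,d=ray(uv,K,k1,E); return o+d*(z-o[2])/d[2]
E
python3 - <<'E'
from h import *
for n in ['scene','side']:
    save(n+'1',vision.grab_frame(n)); 
    print(n,cam(n)[2].round(3).tolist(),cam(n)[0].tolist(),cam(n)[1])
    for l in ['insert','tab','fixture','spray_can','wrench','parts_bin','glue_jar']:
        print(l,[(round(d['p'],2),np.round(d['rect']).tolist()) for d in recognise(l,n)])
print(cam('wrist')[2].round(3).tolist(),robot.current_time_s(),robot.current_eef_rot(),robot.current_tool_pos())
E
```

```text
pics
scene [[0.215, 0.977, -0.001, -0.085], [-0.675, 0.149, 0.723, 0.348], [0.706, -0.155, 0.691, -1.47], [0.0, 0.0, 0.0, 1.0]] [[450.9243823299962, 0.0, 321.3829011855537], [0.0, 450.9243823299962, 243.5617202418837], [0.0, 0.0, 1.0]] 0.02235205486870776
insert [(0.96, [200.0, 232.0, 40.0, 29.0]), (0.81, [212.0, 258.0, 39.0, 28.0]), (0.77, [262.0, 242.0, 31.0, 29.0]), (0.76, [164.0, 262.0, 29.0, 40.0]), (0.72, [263.0, 295.0, 30.0, 32.0]), (0.57, [384.0, 229.0, 123.0, 54.0])]
tab [(0.96, [202.0, 232.0, 35.0, 23.0]), (0.78, [263.0, 242.0, 31.0, 33.0]), (0.71, [163.0, 261.0, 28.0, 43.0]), (0.63, [213.0, 257.0, 34.0, 26.0]), (0.59, [261.0, 293.0, 30.0, 27.0])]
fixture [(0.67, [384.0, 229.0, 117.0, 57.0]), (0.31, [210.0, 256.0, 37.0, 30.0])]
spray_can [(0.88, [524.0, 248.0, 49.0, 64.0])]
wrench [(0.93, [331.0, 318.0, 90.0, 29.0])]
parts_bin [(0.95, [189.0, 314.0, 69.0, 63.0])]
glue_jar [(0.97, [139.0, 226.0, 27.0, 33.0])]
side [[-0.949, -0.314, 0.024, 0.528], [0.192, -0.515, 0.835, -0.178], [-0.25, 0.797, 0.549, -1.278], [0.0, 0.0, 0.0, 1.0]] [[578.2102549608012, 0.0, 322.72885960550536]
[... 219 characters left out ...]
3.0, 27.0, 27.0]), (0.54, [364.0, 199.0, 28.0, 28.0])]
tab [(0.96, [364.0, 228.0, 27.0, 28.0]), (0.82, [316.0, 214.0, 26.0, 28.0]), (0.77, [405.0, 207.0, 17.0, 30.0]), (0.75, [364.0, 203.0, 24.0, 34.0]), (0.66, [384.0, 187.0, 19.0, 24.0])]
fixture [(0.65, [330.0, 306.0, 63.0, 98.0])]
spray_can [(0.56, [190.0, 329.0, 40.0, 80.0])]
wrench [(0.56, [266.0, 238.0, 34.0, 38.0]), (0.55, [332.0, 309.0, 59.0, 97.0])]
parts_bin [(0.72, [322.0, 190.0, 52.0, 38.0])]
glue_jar [(0.61, [328.0, 310.0, 67.0, 96.0])]
[[0.0, 0.966, 0.26, 0.066], [1.0, -0.0, -0.0, -0.001], [-0.0, 0.26, -0.966, -0.126], [0.0, 0.0, 0.0, 1.0]] 0.8 [1.79996497e+02 1.06424630e-03 1.62629586e+01] [ 0.15400955 -0.52800486  0.24832031]
```

```bash
python3 - <<'E'
import cv2
a=cv2.imread('pics/scene1.png')[190:360,110:470]; cv2.imwrite('pics/s1c.png',cv2.resize(a,None,fx=2.2,fy=2.2,interpolation=cv2.INTER_CUBIC))
b=cv2.imread('pics/side1.png')[150:390,230:490]; cv2.imwrite('pics/d1c.png',cv2.resize(b,None,fx=2.4,fy=2.4,interpolation=cv2.INTER_CUBIC))
E
```

```text
(no output)
```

View pics/s1c.png

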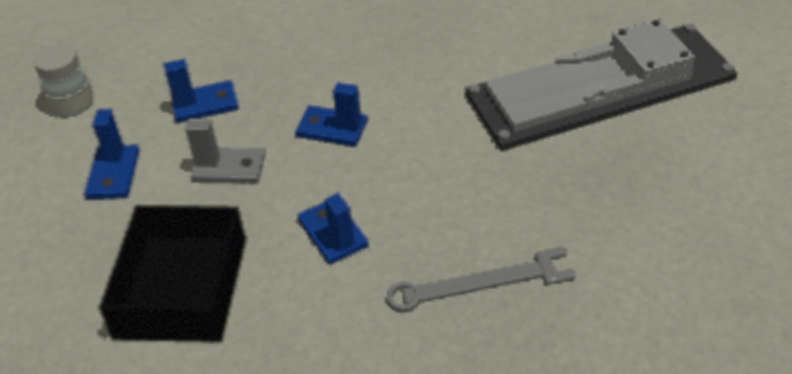

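View pics/d1c.png

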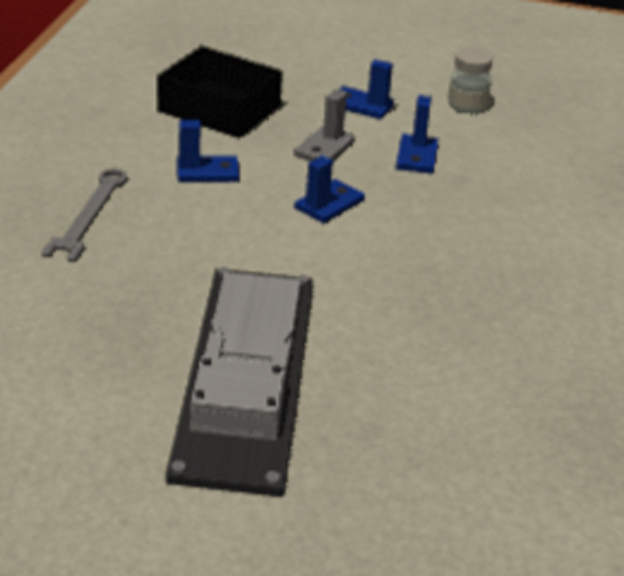

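The scene crop shows the only grey insert at full-picture (212,258). Four blue look-alikes are at (200,232), (263,242), (164,262) and (263,295), and a wrench is at (331,318). I choose the grey one. Its tab is on the left and its toe points right, towards +y. The fixture is at (384,229), open towards the left (-y).

```bash
python3 - <<'E'
from h import *
S=cam('scene'); D=cam('side')
for P in [(467,93),(503,147),(736,73),(692,25)]: print('scene plate',atz((P[0]/2.2+110,P[1]/2.2+190),.012,*S).round(3))
for P in [(217,270),(312,280),(284,493),(168,483)]: print('side plate',atz((P[0]/2.4+230,P[1]/2.4+150),.012,*D).round(3))
for P in [(193,181),(257,181),(265,149)]: print('scene ins',atz((P[0]/2.2+110,P[1]/2.2+190),.006,*S).round(3))
print('tabtop',atz((201/2.2+110,124/2.2+190),.065,*S).round(3))
for P in [(295,152),(353,140),(320,160)]: print('side ins',atz((P[0]/2.4+230,P[1]/2.4+150),.008,*D).round(3))
print('tabtop',atz((337/2.4+230,93/2.4+150),.065,*D).round(3))
for n,u in dict(b1=(200,238),b2=(263,250),b3=(162,272),b4=(263,302),bin=(189,314)).items(): print(n,atz(u,0.01,*S).round(3))
E
```

```text
scene plate [ 0.483 -0.017  0.012]
scene plate [0.574 0.002 0.012]
scene plate [0.516 0.292 0.012]
scene plate [0.422 0.276 0.012]
side plate [0.561 0.004 0.012]
side plate [ 0.466 -0.012  0.012]
side plate [0.41  0.283 0.012]
side plate [0.504 0.305 0.012]
scene ins [ 0.547 -0.322  0.006]
scene ins [ 0.562 -0.258  0.006]
scene ins [ 0.517 -0.246  0.006]
tabtop [ 0.527 -0.303  0.065]
side ins [ 0.552 -0.254  0.008]
side ins [ 0.495 -0.305  0.008]
side ins [ 0.52  -0.247  0.008]
tabtop [ 0.519 -0.307  0.065]
b1 [ 0.436 -0.314  0.01 ]
b2 [ 0.511 -0.168  0.01 ]
b3 [ 0.533 -0.4    0.01 ]
b4 [ 0.669 -0.188  0.01 ]
bin [ 0.667 -0.342  0.01 ]
```

```bash
python3 - <<'E'
from h import *
for p,y in [((.525,-.29,.2),77),((.525,-.29,.06),77),((.51,.06,.2),101.3),((.49,.15,.07),101.3)]:
    for yy in (y,y-180):
        q=robot.inverse_kinematics(p,[180,0,yy]); print(p,yy,None if q is None else np.round(q,0))
robot.move_to([.525,-.29,.2],[180,0,77]); fingers.gripper_to(.6)
np.savez('w1',p=robot.current_tool_pos(),r=robot.current_eef_rot())
im=vision.grab_frame('wrist'); save('w1',im); print(robot.current_tool_pos(),robot.current_eef_rot(),robot.current_time_s())
for l in ['insert','tab']:print(l,[(round(d['p'],2),np.round(d['rect']).tolist()) for d in recognise(l,'wrist')])
E
```

```text
(0.525, -0.29, 0.2) 77 [ 42.  27. -21.  82.  10.  73.   7.]
(0.525, -0.29, 0.2) -103 [  24.   25.    5.   83.   -2.   72. -164.]
(0.525, -0.29, 0.06) 77 [ 42.  35. -21.  91.  14.  57.   3.]
(0.525, -0.29, 0.06) -103 [  22.   33.    8.   92.   -5.   55. -162.]
(0.51, 0.06, 0.2) 101.3 [ 29.  22. -49.  95.  18.  71. -13.]
(0.51, 0.06, 0.2) -78.7 [ -56.   25.   65.   98.  -24.   72. -154.]
(0.49, 0.15, 0.07) 101.3 [ 25.  39. -63. 104.  40.  62. -41.]
(0.49, 0.15, 0.07) -78.7 [ 25.  39. -62. 104.  39.  61. 139.]
[ 0.52494683 -0.29010681  0.2000433 ] [1.79995639e+02 2.09549611e-03 7.69902149e+01] 2.9083
insert [(0.72, [215.0, 269.0, 74.0, 109.0]), (0.61, [458.0, 54.0, 132.0, 106.0]), (0.59, [329.0, 218.0, 54.0, 107.0]), (0.59, [341.0, 347.0, 82.0, 71.0]), (0.57, [252.0, 71.0, 68.0, 126.0])]
tab [(0.88, [254.0, 70.0, 70.0, 120.0]), (0.73, [340.0, 346.0, 76.0, 76.0]), (0.69, [217.0, 270.0, 81.0, 110.0]), (0.66, [332.0, 218.0, 51.0, 107.0]), (0.65, [455.0, 54.0, 125.0, 106.0])]
```

View pics/w1.png

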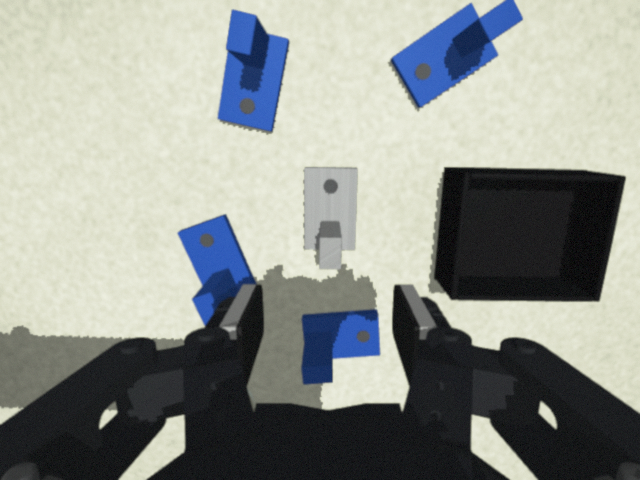

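The wrist view shows the grey insert with plate corners at about (304,168), (357,168), (356,248) and (304,248). Its toe is up and its tab top is near (331,252), so it is the right one. I'll look at the fixture next.

```bash
cat >> h.py <<'E'
from scipy.spatial.transform import Rotation as R
def wcam(p,r):
    K,k1,T=cam('wrist'); W=np.eye(4); W[:3,:3]=R.from_euler('xyz',r,degrees=True).as_matrix(); W[:3,3]=p
    return K,k1,np.linalg.inv(W@T)
E
python3 - <<'E'
from h import *
d=np.load('w1.npz'); W=wcam(d['p'],d['r'])
c=np.array([atz(u,.010,*W) for u in [(304,168),(357,168),(356.5,248.5),(304,248.5)]]); print(c.round(4)); print(c.mean(0), np.linalg.norm(np.diff(c,axis=0),axis=1))
for u in [(320,235.5),(342,235.5),(320.5,269),(341.5,269)]: print(atz(u,.065,*W).round(4))
robot.move_to([.504,.093,.28],[180,0,101.3])
np.savez('w2',p=robot.current_tool_pos(),r=robot.current_eef_rot())
im=vision.grab_frame('wrist'); save('w2',im); print(robot.current_time_s())
cv2.imwrite('pics/w2c.png',cv2.resize(cv2.imread('pics/w2.png')[0:300,160:500],None,fx=2,fy=2,interpolation=cv2.INTER_CUBIC))
E
```

```text
[[ 0.5153 -0.2467  0.01  ]
 [ 0.5574 -0.2565  0.01  ]
 [ 0.5428 -0.3235  0.01  ]
 [ 0.4988 -0.3133  0.01  ]]
[ 0.52855339 -0.28500453  0.01      ] [0.04323172 0.06856116 0.04523715]
[ 0.5192 -0.2912  0.065 ]
[ 0.5343 -0.2947  0.065 ]
[ 0.5137 -0.3156  0.065 ]
[ 0.5285 -0.319   0.065 ]
4.5167
```

View pics/w2c.png

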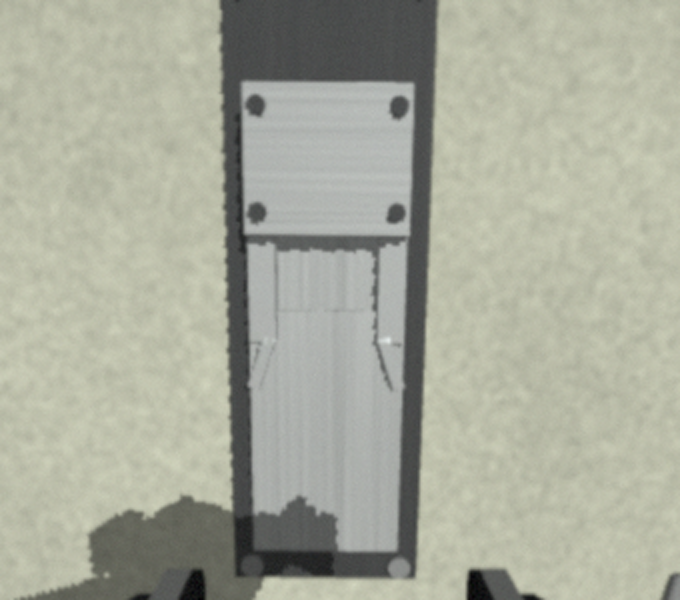

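The fixture crop shows the overhang's front edge at crop row 235, columns 243-410. The sill line is at row 310, columns 277-375, and the runway starts at row 552. The base's near edge is at row 577.

```bash
python3 - <<'E'
from h import *
d=np.load('w2.npz'); W=wcam(d['p'],d['r'])
g=lambda u,z: atz((u[0]/2+160,u[1]/2),z,*W)[:2]
yl=[g((220.5,0),.012),g((235,577),.012)]; yr=[g((437,0),.012),g((416,577),.012)]
for a,b in (yl,yr): v=a-b; print('yaw',np.degrees(np.arctan2(v[1],v[0])))
bl=[g((241,82),.045),g((243.5,235),.045)]; br=[g((414,82),.045),g((410,235),.045)]
for a,b in (bl,br): v=a-b; print('yaw blk',np.degrees(np.arctan2(v[1],v[0])),np.linalg.norm(v))
rl=[g((277,310),.0235),g((252,552),.0235)]; 
yaw=np.radians(101.3); ex=np.array([np.cos(yaw),np.sin(yaw)]); ey=np.array([-ex[1],ex[0]])
P=dict(pl0=yl[0],pl1=yl[1],pr0=yr[0],pr1=yr[1],blb=bl[0],blf=bl[1],brb=br[0],brf=br[1],
 chLs=g((277,310),.0235),chRs=g((376,310),.0235),rwL=g((252,552),.0235),rwR=g((399,552),.0235),chLtop=g((275,250),.030),chRtop=g((378,250),.030))
o=np.array([.494,.142])
for k,v in P.items(): print(k,v.round(4),'along %.4f across %.4f'%((v-o)@ex,(v-o)@ey))
E
```

```text
yaw 100.51966930284992
yaw 100.62664507862122
yaw blk 100.3791491189623 0.06332386969589837
yaw blk 100.84340441216837 0.06331850237691615
pl0 [0.4175 0.2632] along 0.1339 across 0.0512
pl1 [ 0.4695 -0.0166] along -0.1508 across 0.0551
pr0 [0.5152 0.2823] along 0.1334 across -0.0483
pr1 [0.5677 0.0025] along -0.1512 across -0.0449
blb [0.4375 0.2245] along 0.0919 across 0.0393
blf [0.4489 0.1622] along 0.0286 across 0.0403
brb [0.5106 0.2387] along 0.0916 across -0.0352
brf [0.5225 0.1765] along 0.0283 across -0.0347
chLs [0.4681 0.1309] along -0.0058 across 0.0276
chRs [0.5156 0.1402] along -0.0060 across -0.0208
rwL [0.4768 0.0043] along -0.1317 across 0.0439
rwR [0.5534 0.0193] along -0.1320 across -0.0342
chLtop [0.4628 0.1585] along 0.0223 across 0.0274
chRtop [0.5104 0.1678] along 0.0221 across -0.0212
```

```bash
python3 - <<'E'
from h import *
o=[180,0,76.9]; p=np.array([.5239,-.3053])
robot.move_to([*p,.14],o); print(robot.current_contact_force())
print(robot.line_to([*p,.046],velocity=.08,f_stop=8))
print(robot.current_tool_pos())
fingers.gripper_to(0.0,60); print(robot.current_finger_gap(),robot.current_gripper_force(),robot.current_contact_force())
robot.line_to([*p,.13],velocity=.1); print(robot.current_finger_gap(),robot.current_contact_force(),robot.current_torque())
np.savez('w3',p=robot.current_tool_pos(),r=robot.current_eef_rot())
im=vision.grab_frame('wrist'); save('w3',im); print(robot.current_time_s())
cv2.imwrite('pics/w3c.png',cv2.resize(cv2.imread('pics/w3.png')[100:400,160:500],None,fx=2,fy=2,interpolation=cv2.INTER_CUBIC))
E
```

```text
[ 0.07956876 -0.41802452  0.10980641]
False
[ 0.52449037 -0.30552002  0.04671492]
0.18244023793137745 59.38341736793518 [-0.91555111  0.12885945  1.67173171]
0.18028186004125255 [ 0.16161958  0.12176265 -3.63477415] [ 0.00975209  0.01263036 -0.01635337]
8.85
```

View pics/w3c.png

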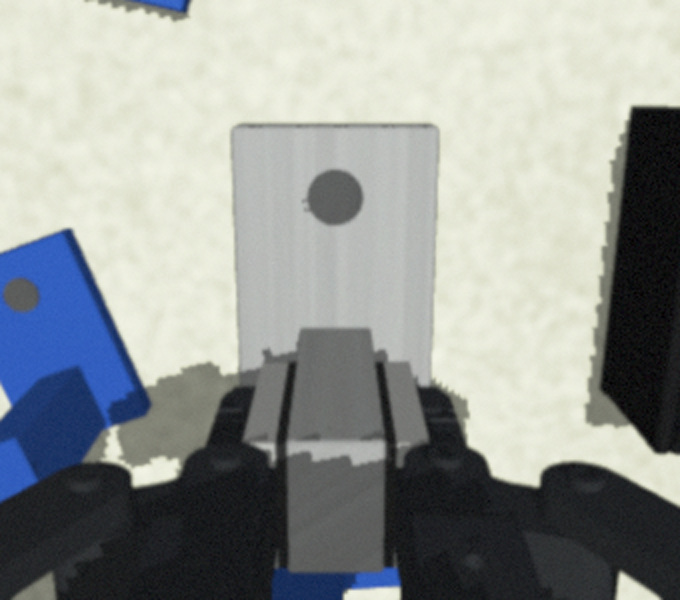

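The crop shows the insert held upright, with toe corners at crop (233,126) and (438,126) and side edges reaching (240,380) and (431,380).

```bash
python3 - <<'E'
from h import *
d=np.load('w3.npz'); p=d['p'];W=wcam(p,d['r']); Rm=R.from_euler('xyz',d['r'],degrees=True).as_matrix()
print(p,d['r'],robot.current_contact_force())
for u in [(233,127),(438,127),(240,380),(431,380)]:
    P=atz((u[0]/2+160,u[1]/2+100),p[2]-.0367,*W); print(u,(Rm.T@(P-p)*1000).round(1))
for u in [(289,441),(384,441),(286,572),(385,572)]:
    P=atz((u[0]/2+160,u[1]/2+100),p[2]+.0183,*W); print('tab',u,(Rm.T@(P-p)*1000).round(1))
E
```

```text
[ 0.52320851 -0.30501909  0.12907522] [-1.79891708e+02 -2.81645562e-02  7.69031214e+01] [-0.97376682  0.29592703 -3.51861911]
(233, 127) [ 55.  -21.6  36.8]
(438, 127) [55.  21.3 36.7]
(240, 380) [ -1.9 -21.9  36.7]
(431, 380) [-1.9 21.7 36.7]
tab (289, 441) [ 11.2  -7.4 -18.3]
tab (384, 441) [ 11.2   7.3 -18.3]
tab (286, 572) [-12.4  -8.3 -18.3]
tab (385, 572) [-12.4   7.9 -18.3]
```

```bash
cat >> h.py <<'E'
yaw=100.6; ex=np.array([np.cos(np.radians(yaw)),np.sin(np.radians(yaw))]); ey=np.array([-ex[1],ex[0]]); S=np.array([.4918,.1356])
def W(a,b=0): return S+a*ex+b*ey     # a: TCP along fixture x from visually measured sill
def st(t=''):
    p=np.array(robot.current_tool_pos()); f=np.array(robot.current_contact_force()); d=p[:2]-S
    print(t,'a %.4f b %.4f z %.4f'%(d@ex,d@ey,p[2]),'F x %.1f y %.1f z %.1f'%(f[:2]@ex,f[:2]@ey,f[2]),'M',np.round(robot.current_torque(),2),'t %.1f'%robot.current_time_s()); return d@ex,d@ey,p[2],f
E
python3 - <<'E'
from h import *
o=[180,0,yaw]
robot.line_to([.523,-.305,.17],velocity=.1)
robot.move_to([*W(-.0993),.11],o); st()
robot.line_to([*W(-.0993),.08],velocity=.05); robot.pause(.3); st(); st()
print(robot.line_to([*W(-.0993),.066],velocity=.015,f_stop=3)); st(); print(robot.current_eef_rot()); robot.pause(.3); st()
E
```

```text
a -0.1020 b -0.0005 z 0.1101 F x -0.8 y -0.9 z -2.7 M [-0.05 -0.    0.01] t 10.7
 a -0.0993 b -0.0002 z 0.0803 F x 0.1 y 0.3 z -1.7 M [-0.03 -0.01  0.01] t 11.8
 a -0.0993 b -0.0002 z 0.0803 F x 0.1 y 0.3 z -1.7 M [-0.03 -0.01  0.01] t 11.8
True
 a -0.0993 b 0.0001 z 0.0699 F x -0.7 y 0.1 z 4.6 M [-0.02 -0.04 -0.04] t 12.4
[-1.79968148e+02  9.09013647e-03  1.00602992e+02]
 a -0.0994 b 0.0002 z 0.0699 F x 0.4 y 0.7 z 5.2 M [ 0.04  0.03 -0.  ] t 12.7
```

```bash
python3 - <<'E'
from h import *
z=.0701
robot.line_to([*W(-.0993),z],velocity=.01); robot.pause(.2); st('lift')
for a in (-.08,-.06,-.04,-.02,0,.006):
    h=robot.line_to([*W(a),z],velocity=.03,f_stop=7); s=st(str(h)); 
    if h: break
    z+= .0001*np.clip((s[3][2]-1)/2,-3,3)
E
```

```text
lift a -0.0993 b 0.0000 z 0.0700 F x -0.1 y -0.8 z 0.2 M [-0.03 -0.13  0.  ] t 13.3
False a -0.0790 b 0.0002 z 0.0700 F x 1.3 y -0.3 z -0.5 M [ 0.2   0.03 -0.01] t 14.1
False a -0.0593 b 0.0000 z 0.0700 F x 0.5 y 0.5 z -0.3 M [ 0.13  0.03 -0.03] t 14.9
False a -0.0391 b 0.0000 z 0.0700 F x 1.0 y -0.4 z -0.5 M [0.23 0.08 0.03] t 15.7
False a -0.0190 b -0.0000 z 0.0700 F x 0.8 y 0.7 z 1.7 M [0.22 0.02 0.01] t 16.5
False a 0.0010 b 0.0000 z 0.0700 F x 0.2 y -0.6 z 2.3 M [ 0.08 -0.03  0.02] t 17.4
False a 0.0066 b 0.0000 z 0.0700 F x -0.1 y -0.4 z 1.3 M [-0.06 -0.13  0.02] t 17.7
```

```bash
python3 - <<'E'
from h import *
z=.0700
for a in np.arange(.008,.0185,.0015):
    h=robot.line_to([*W(a),z],velocity=.01,f_stop=6)
    F=[]
    for _ in range(4): robot.pause(.05); F.append(robot.current_contact_force())
    F=np.mean(F,0); p=robot.current_tool_pos()
    print(h,'%.4f'%((p[:2]-S)@ex),'z %.4f'%p[2],'Fx %.1f Fy %.1f Fz %.1f'%(F[:2]@ex,F[:2]@ey,F[2]),'t %.1f'%robot.current_time_s())
    if F[:2]@ex<-5: break
E
```

```text
False 0.0078 z 0.0699 Fx -1.7 Fy 0.0 Fz 0.7 t 18.3
False 0.0098 z 0.0700 Fx -0.7 Fy 0.2 Fz 0.7 t 18.8
False 0.0112 z 0.0700 Fx -0.4 Fy 0.3 Fz -0.2 t 19.3
False 0.0122 z 0.0699 Fx -2.0 Fy 0.3 Fz -0.5 t 19.8
False 0.0135 z 0.0699 Fx -3.3 Fy -0.1 Fz -0.7 t 20.3
False 0.0153 z 0.0698 Fx -3.9 Fy -0.6 Fz -2.5 t 20.8
False 0.0167 z 0.0699 Fx -5.0 Fy -0.6 Fz -2.9 t 21.3
```

```bash
python3 - <<'E'
from h import *
a=.0167; 
print(robot.line_to([*W(a),.0660],velocity=.008,f_stop=5)); st(); robot.pause(.3); st()
print(robot.current_eef_rot())
E
```

```text
True
 a 0.0160 b 0.0001 z 0.0664 F x -0.2 y 0.9 z 6.2 M [0.08 0.03 0.06] t 21.7
 a 0.0156 b 0.0001 z 0.0665 F x -0.2 y 0.8 z 5.6 M [0.16 0.03 0.07] t 22.0
[-1.7976631e+02  9.1297851e-02  1.0055995e+02]
```

```bash
python3 - <<'E'
from h import *
robot.line_to([*W(.0156),.0665],velocity=.01); st()
for a in (.0152,.0146,.014):
    h=robot.line_to([*W(a),.0665],velocity=.008,f_stop=6); robot.pause(.2); s=st(str(h))
    if h: break
E
```

```text
a 0.0157 b -0.0000 z 0.0666 F x -2.1 y 0.8 z 4.2 M [-0.22  0.04  0.06] t 22.6
False a 0.0156 b -0.0001 z 0.0666 F x -0.5 y 0.7 z 4.6 M [0.04 0.17 0.09] t 23.0
False a 0.0150 b -0.0001 z 0.0666 F x -0.7 y 1.0 z 4.8 M [0.26 0.05 0.11] t 23.4
False a 0.0148 b -0.0001 z 0.0666 F x 2.2 y -0.3 z 3.8 M [0.83 0.07 0.04] t 23.9
```

```bash
python3 - <<'E'
from h import *
robot.line_to([*W(.0148),.0668],velocity=.01); robot.pause(.2); st()
fingers.gripper_to(.5,20); robot.pause(.2); st('open'); print(robot.current_finger_gap())
print(robot.line_to([*W(.0148),.14],velocity=.06,f_stop=6)); 
robot.line_to([*W(-.05),.2],velocity=.15); st()
np.savez('w4',p=robot.current_tool_pos(),r=robot.current_eef_rot())
im=vision.grab_frame('wrist'); save('w4',im); save('side2',vision.grab_frame('side'))
a=cv2.resize(cv2.imread('pics/w4.png')[0:300,160:500],(600,530),interpolation=cv2.INTER_CUBIC); cv2.imwrite('pics/w4c.png',a)
b=cv2.resize(cv2.imread('pics/side2.png')[240:370,270:400],(590,590),interpolation=cv2.INTER_CUBIC); cv2.imwrite('pics/d2c.png',b)
E
```

```text
a 0.0149 b -0.0001 z 0.0666 F x 2.2 y -0.7 z -0.5 M [ 0.89 -0.25  0.06] t 24.4
open a 0.0146 b 0.0001 z 0.0667 F x 0.1 y 0.2 z 0.0 M [-0.   -0.02  0.01] t 24.9
0.5027652751509875
False
 a -0.0492 b 0.0005 z 0.1995 F x 0.8 y 0.2 z -0.5 M [ 0.07 -0.04 -0.02] t 27.0
```

View pics/w4c.png

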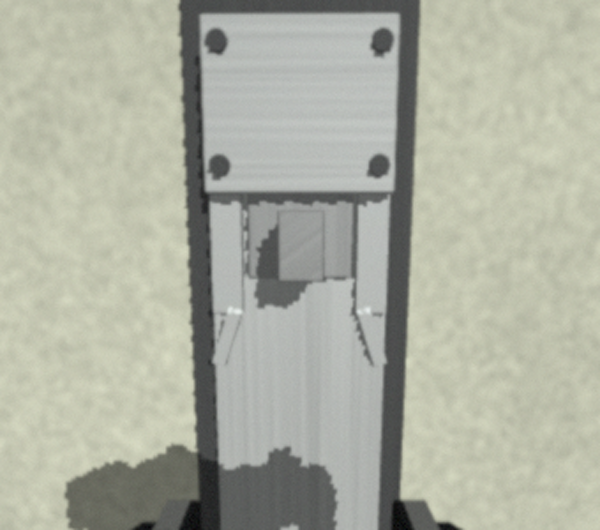

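View pics/d2c.png

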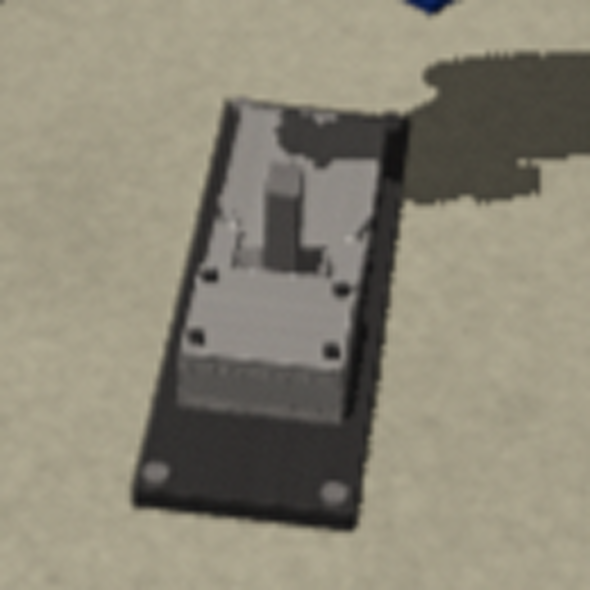

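Both pictures show the insert in the pocket under the overhang. The heel edge is at wrist crop row 278, columns 247-353, and the tab is upright. I'll check the seating numerically.

```bash
python3 - <<'E'
from h import *
d=np.load('w4.npz'); C=wcam(d['p'],d['r']); k=600/340
for n,u,z in [('heelL',(247,278),.030),('heelR',(353,279),.030),('tab',(278,210),.085),('tab',(324,210),.085),('tab',(279,281),.085),('tab',(324,280),.085),('roofL',(204,191),.045),('roofR',(393,190),.045)]:
    v=atz((u[0]/k+160,u[1]/(530/300)),z,*C)[:2]-S; print(n,(v@ex*1000).round(1),(v@ey*1000).round(1))
E
```

```text
heelL -0.1 22.4
heelR -0.6 -23.0
tab 26.1 7.1
tab 26.0 -8.6
tab 2.3 6.9
tab 2.6 -8.8
roofL 34.6 37.6
roofR 34.9 -37.0
```

```bash
python3 -c "
from h import *
print(workorder.close_job())"
```

```text
the job is handed in; nothing more can be done
None
```

The insert is seated flat in the pocket with its heel against the sill, released, and the job is handed in. It took about 27 s, and the pressing forces I read stayed around 7 N.

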